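# Bolt the inspection hatch of a PVC plenum with its spring safety catch

## Task

Bolt the inspection hatch of the grey PVC plenum: press the yellow spring catch pad down with one fingertip and keep it held down while the other fingertip pushes the red tab until the bolt is fully home in its keeper, then let the catch spring back up behind the bolt and take the hand away. Only press and push, lift nothing: the hatch stays shut, and the tape roll, hex bolt, glue pot and spray bottle stay where they are.

Things in the scene. Friction and masses are not known exactly. Their poses are not given: they have to be found in the camera images.
- plenum: grey PVC ventilation box fixed to the bench, top frame 290 (x) x 400 (y) mm, 110 mm high, round duct stub on its +y end. Origin: centre of its underside; z up; own +y is the way the bolt slides home, own +x points from the bolt to the yellow pad. On top lies the hatch, a 210 x 225 x 10 mm plate hinged at its -y edge, its top face 120 mm above the bench
- keeper (a point): centre of the top of the steel keeper into which the bolt goes, 34 mm wide, 18 mm long, its top 153 mm above the bench, fixed to the plenum. Axes as plenum
- tab_top (a point): centre of the top edge of the red finger tab on the 14 mm bolt rod, 178 mm above the bench; moves with the bolt. Upright plate 28 mm wide (plenum x), 8 mm thick (y), reaching from 22 to 58 mm above the hatch. Push its -y face towards +y. Behind it on its line nothing stands higher than 26 mm above the hatch (rod and guide). Axes as plenum
- pad_top (a point): centre of the flat top face of the yellow catch pad, moves with it: 24 mm wide (plenum x), 110 mm long (y), at rest 160 mm above the bench. Its middle line is parallel to the bolt, 58 mm to +x of the tab's middle, and reaches 55 mm behind and ahead of the tab's place at bolt 0. A tip can slide along it while pressing. Fully down, its top is 5 mm above the bolt guides. Axes as plenum
- bolt (a joint): slide of the bolt in m along plenum +y: 0 = withdrawn, 0.040 = fully home on its stop. Starts between 0 and 0.010. Needs about 3 N and stays where it is left. With the catch up it is blocked at 0.012; beyond 0.037 the catch can spring up behind it and lock it (3 mm of play)
- catch (a joint): how far the yellow pad is pressed down, in m: 0 = up, 0.009 = fully down on its stop. Moves straight down, same feel anywhere along it: 4 N at first, 8 N fully down; from 0.005 on the bolt is free to slide. Springs back up when let go, if the bolt is at either end
- hatch (a joint): opening angle of the hatch in rad, 0 = shut; only its own weight keeps it shut until bolted
- tape_roll: yellow tape roll, 54 mm across, 24 mm high, lying on the hatch about 73 mm to plenum -x of the bolt's line; origin at the centre of its underside
- hex_bolt: loose steel hex bolt standing on its head on the plenum's top frame, 28 mm across, 50 mm high, beyond the keeper; origin at the centre of its underside
- glue_pot: white pot with blue cap standing on the plenum's top frame, 40 mm across, 45 mm high, beyond the keeper; origin at the centre of its underside
- spray_bottle: spray bottle with red head standing on the bench off the plenum's -y end, 64 mm across, 162 mm high; origin at the centre of its underside

How it is judged:
By the outcome, as a careful person would: the job done as asked, in the order asked, and still so for the second after the job is handed in, with the robot touching nothing.
It also fails if it takes over 32 s, if anything falls off the work surface, if the arm or the gripper's body presses on something with over 40 N, if the wrist force passes 120 N, or if a joint passes its speed limit or range.

## Robot

A 7-joint arm with a two-finger parallel gripper is mounted at the origin on the work surface. World frame = base frame: x ahead of the robot, y to its left, z up, the work surface at z = 0. Lengths are in m, angles in rad, forces in N, time in s.
With the tool pointing down it reaches from about 0.425 to 0.825 m from the base axis. Payload 3.6 kg.
Tool frame: the origin (TCP) lies midway between the tips of the shut fingers; the grasp point (between the pads) lies 19 mm behind it; z points along the fingers, x is the direction in which the jaws open and shut, and the axes are right-handed (so a half turn about z gives the same grasp; the last joint's range is limited). The gripper opens to 93 mm and grips with 3 to 60 N. Pads are 15 mm wide; open, the fingers measure 128 mm over their backs; the gripper's body (75 mm by 188 mm) begins 65 mm behind the grasp point.
Start: joints at [-1.177, 0.615, -0.013, 1.423, 0.008, 1.103, -0.04], TCP at [0.265, 0.594, 0.219] pointing down, gripper open.
Joint ranges: [-3.12, 3.12], [-0.3, 2.06], [-1.34, 1.32], [0.26, 2.42], [-1.36, 4.5], [0.01, 1.98], [-2.84, 2.84]. Speed limits (rad/s): [2.79, 2.79, 3.14, 3.14, 3.14, 3.14, 3.14].

## Interface

Orientations are given as a unit quaternion [w, x, y, z].
In Python, from rig import robot gives the robot as it stands. The module is installed in compiled form; this text tells all that it offers.
- The arm moves only by the shell command python3 -m pendant 'ROWS' [FORCE]. ROWS is JSON, a list that holds one entry, the list of rows, each a list of 7 numbers: the shift along the tool's x, y, z in mm, then the turn, a rotation vector about the tool's x, y, z in degrees, then the finger opening in mm, from 0 to 93. A call has 1 to 5 rows; each row is the pose to reach, as a shift and turn from the pose commanded when the call began, along the tool's axes at that moment; what a row does not reach only later rows make up. A row lasts 1/10 s, in which the tool goes at most 50 mm and 8.59 degrees, less where a joint would pass 70% of its speed; a pose out of reach is approached as far as the arm can. A call with a gripper value outside its range is refused whole. The fingers move at their own pace and stop on an object; FORCE is the grip in N (left out, the last holds). Time passes only in rows, so rows that repeat a pose let the fingers close. It gives the time, the measured TCP pose, the force and the opening at its end, in the units of the state.
- robot.observe(): the state, without advancing time (a new reading comes with each control period).
- robot.get_image(name): name is "side" or "top"; returns a dict with "frame" (480x640x3 uint8, red, green, blue), "fx", "fy", "cx", "cy" (pixels), "xyz" and "rotation" of the camera in the world. Camera axes: x right, y up, looking along -z (the intrinsics and any distortion apply to the point x, -y, -z); pixel columns grow to the right and rows downward; lengths in m; the calibration is good to about 2 mm. A picture is of the moment at which its call begins. There is no depth.
- robot.close_job(): hands the job in, once; it reports no verdict.
The state is a dict: "clock": time; "q": joint angles; "qd": joint speeds; "joint_torque": joint torques, N m; "tcp_pos": TCP position; "orientation": TCP orientation; "ft_force": force on the tool from outside, world axes, zero at the start; "wrist_torque": the same for the moment, N m; "finger_gap": finger opening in m.
Only numpy, scipy, OpenCV 4.12 (cv2) and the standard library are available. Lean on these libraries where they do the work, as an engineer would, in place of code of your own. Each camera call takes 0.05 s, during which the arm holds its last target. There are 200 camera calls.

## Working session

There is one attempt and no reset: what is moved stays moved. The work goes in short steps, Python scripts to look and compute and a shell command to move; the robot and the scene stay as the last step left them, time stands still between calls to the robot, and variables do not carry over. Pictures are saved under pics/ and viewed, about 8 in all and at most 12, crops included, and the job is handed in when it is done.

```bash
mkdir -p pics; cat > h.py <<'E'
from rig import robot
import numpy as np, cv2
def snap(n,f):
    im=robot.get_image(n); cv2.imwrite('pics/'+f,im['frame'][:,:,::-1]); return im
def ray(im,u,v):
    d=np.array([(u-im['cx'])/im['fx'],-(v-im['cy'])/im['fy'],-1.]); R=np.array(im['rotation'])
    if R.shape!=(3,3):
        from scipy.spatial.transform import Rotation as Ro
        R=Ro.from_quat(R,scalar_first=True).as_matrix()
    return np.array(im['xyz']),R@d
def onz(im,u,v,z):
    o,d=ray(im,u,v); return o+d*(z-o[2])/d[2]
E
python3 - <<'E'
from h import *
np.set_printoptions(precision=4,suppress=True)
for n in('top','side'):
    im=snap(n,n+'0.png'); print({k:v for k,v in im.items() if k!='frame'})
    hsv=cv2.cvtColor(im['frame'],cv2.COLOR_RGB2HSV)
    for c,lo,hi in(('yel',(20,120,90),(35,255,255)),('red',(0,150,80),(8,255,255)),('blue',(100,120,60),(125,255,255))):
        m=cv2.inRange(hsv,lo,hi)
        N,l,s,ce=cv2.connectedComponentsWithStats(m)
        for i in range(1,N):
            if s[i][4]>25: print(n,c,s[i],ce[i])
print(robot.observe())
E
```

```text
{'fx': 445.0904653334284, 'fy': 445.0904653334284, 'cx': 313.7480177765697, 'cy': 231.91821866298775, 'xyz': array([ 0.4981, -0.0018,  1.0355]), 'rotation': array([-0.6963, -0.0304,  0.0291,  0.7165])}
top yel [332 168  54  31 614] [359.013  183.2752]
top yel [375 230  25  24 175] [387.52   240.4686]
top red [496 169  25  20 204] [507.5686 178.2794]
top blue [259 203  17  17 226] [267.0177 211.4292]
{'fx': 435.60873417538454, 'fy': 435.60873417538454, 'cx': 322.87580467418326, 'cy': 239.48204317604063, 'xyz': array([ 0.5435, -0.5844,  0.6298]), 'rotation': array([ 0.903 ,  0.4284, -0.0083, -0.0314])}
side yel [362 249  49  50 839] [385.8141 274.0834]
side yel [295 296  35  36 844] [312.3116 313.1848]
side red [201  68  26  44 841] [214.2628  90.5137]
side red [342 267  16  23 263] [349.1597 277.27  ]
side red [413 442  44  38 951] [429.0231 464.4522]
side blue [ 360   75   58   38 1599] [388.566  93.172]
side blue [332 202  19  17 272] [341.0147 209.8566]
{'clock': 0.1, 'q': array([-1.1775,  0.6158, -0.0126,  1.4247,  0.0081,  1.1034, -0.0404]), 'qd': array([ 0.0013, -0.0012,  0.001 , -0.0037,  0.0007, -0.0006, -0.0007]), 'joint_torque': array([  0.0012, -46.0041,   0.2098, -16.6242,  -0.0612,   0.017 ,
         0.0001]), 'tcp_pos': array([0.2646, 0.5929, 0.2176]), 'orientation': array([ 0.0007,  0.8389,  0.5443, -0.001 ]), 'ft_force': array([ 0.1439, -0.1676,  0.2234]), 'wrist_torque': array([0.0594, 0.0488, 0.0194]), 'finger_gap': 0.09292291077697323}
```

View pics/top0.png

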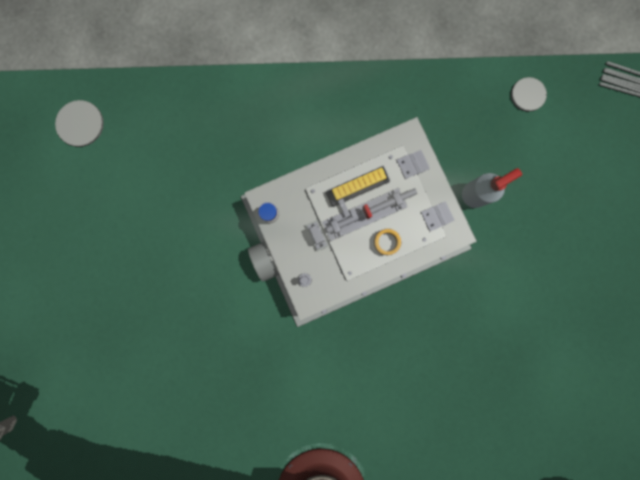

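View pics/side0.png

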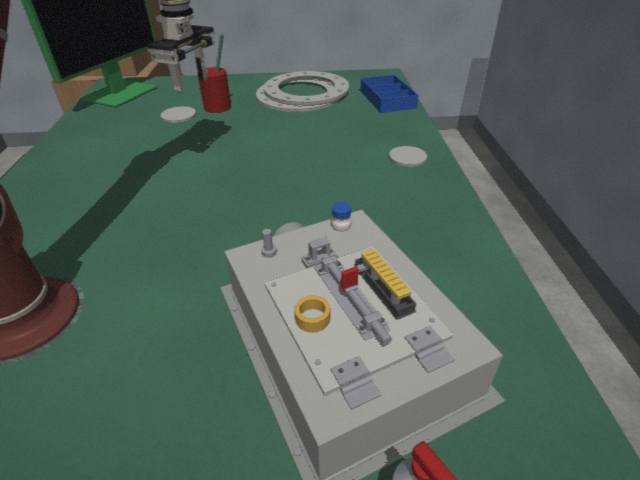

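```bash
cat > m.py <<'E'
from h import *
from scipy.spatial.transform import Rotation as Ro
np.set_printoptions(precision=4,suppress=True)
def mask(im,lo,hi): return cv2.inRange(cv2.cvtColor(im['frame'],cv2.COLOR_RGB2HSV),lo,hi)
def blob(m,c):
    N,l,s,ce=cv2.connectedComponentsWithStats(m)
    i=min((i for i in range(1,N) if s[i][4]>25),key=lambda i:np.hypot(*(ce[i]-c)))
    return (l==i).astype(np.uint8)
def tri(a,ua,b,ub):
    o1,d1=ray(a,*ua);o2,d2=ray(b,*ub);d1/=np.linalg.norm(d1);d2/=np.linalg.norm(d2)
    t=np.linalg.lstsq(np.c_[d1,-d2],o2-o1,rcond=None)[0]
    return (o1+t[0]*d1+o2+t[1]*d2)/2,np.linalg.norm(o1+t[0]*d1-o2-t[1]*d2)
E
python3 - <<'E'
from m import *
t=snap('top','t1.png'); s=snap('side','s1.png')
Y=((18,90,80),(38,255,255));R=((0,110,60),(10,255,255))
def rect(im,c,k,z):
    m=cv2.morphologyEx(mask(im,*k),cv2.MORPH_CLOSE,np.ones((5,5)))
    m=blob(m,c); p=cv2.findContours(m,0,cv2.CHAIN_APPROX_NONE)[0][0][:,0]
    w=np.array([onz(im,*q,z)[:2]*1000 for q in p],np.float32)
    return cv2.minAreaRect(w),p
for im,c,z in((t,(359,183),.16),(s,(386,274),.16)):
    r,p=rect(im,c,Y,z); print('pad',r)
    b=cv2.boxPoints(r); e=max((b[1]-b[0],b[2]-b[1]),key=np.linalg.norm); print('long dir deg',np.degrees(np.arctan2(e[1],e[0])))
r,pt=rect(t,(368,211),R,.178);print('tab top',r)
r,ps=rect(s,(349,277),R,.178);print('tab side',r)
print('side tab hull',cv2.approxPolyDP(cv2.convexHull(ps),1.5,True)[:,0].tolist())
print('top tab hull',cv2.approxPolyDP(cv2.convexHull(pt),1,True)[:,0].tolist())
o=robot.observe();print(Ro.from_quat(o['orientation'],scalar_first=True).as_matrix())
big=np.hstack([cv2.resize(t['frame'][150:270,290:430],None,fx=2.8,fy=2.8,interpolation=2),cv2.resize(s['frame'][230:350,290:430],None,fx=2.8,fy=2.8,interpolation=2)])
cv2.imwrite('pics/c1.png',big[:,:,::-1])
E
```

```text
pad ((666.1710815429688, -93.94149780273438), (25.16128158569336, 112.18522644042969), 21.892742156982422)
long dir deg -68.10724
pad ((664.796875, -98.52562713623047), (27.7802791595459, 115.0778579711914), 22.421384811401367)
long dir deg -67.57862
tab top ((608.5928344726562, -105.91596984863281), (23.89884376525879, 7.952228546142578), 19.487598419189453)
tab side ((606.8107299804688, -124.60176086425781), (48.32994079589844, 24.135295867919922), 80.03202819824219)
side tab hull [[356, 267], [358, 273], [356, 284], [342, 289], [342, 271]]
top tab hull [[365, 205], [367, 206], [371, 215], [368, 217], [364, 207]]
[[ 0.4075  0.9132 -0.0006]
 [ 0.9132 -0.4075 -0.0014]
 [-0.0016  0.     -1.    ]]
```

View pics/c1.png

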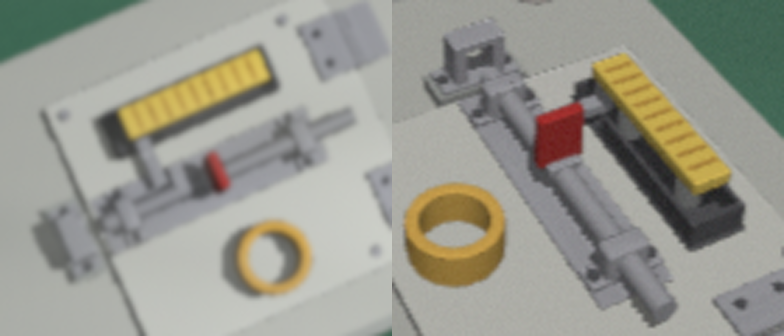

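```bash
python3 -m pendant '[[[-30,38,-40,0,0,0,41],[-60,76,-40,0,0,0,41],[-90,114,-40,0,0,0,41],[-120,152,-40,0,0,0,41],[-150,190,-40,0,0,0,41]]]'; python3 -m pendant '[[[-30,38,0,0,0,0,41],[-60,76,0,0,0,0,41],[-90,114,0,0,0,0,41],[-120,152,0,0,0,0,41],[-150,190,0,0,0,0,41]]]'; python3 -m pendant '[[[-30,38,0,0,0,0,41],[-60,76,0,0,0,0,41],[-90,114,0,0,0,0,41],[-120,152,0,0,0,0,41],[-150,190,0,0,0,0,41]]]'
python3 -m pendant '[[[0,0,0,0,0,8,41],[0,0,0,0,0,16,41],[0,0,0,0,0,24,41],[0,0,0,0,0,32,41],[0,0,0,0,0,40,41]]]'
```

```text
clock: 0.7
tcp_pos: [0.3761, 0.3808, 0.2588]
orientation: [0.0, 0.839, 0.544, 0.0]
ft_force: [1.8, -1.1, 0.0]
finger_gap: 0.0578
clock: 1.2
tcp_pos: [0.4883, 0.1665, 0.2588]
orientation: [-0.0, 0.839, 0.544, 0.0]
ft_force: [0.7, -0.7, -0.1]
finger_gap: 0.0409
clock: 1.7
tcp_pos: [0.6007, -0.0478, 0.2586]
orientation: [-0.0, 0.839, 0.544, 0.0]
ft_force: [0.3, -0.1, 0.1]
finger_gap: 0.041
clock: 2.2
tcp_pos: [0.6, -0.0461, 0.2584]
orientation: [-0.0, 0.975, 0.222, -0.0]
ft_force: [0.2, 0.6, 0.6]
finger_gap: 0.0408
```

```bash
python3 -m pendant '[[[5,41,0,0,0,3.7,41],[9,82,20,0,0,3.7,41],[9,82,53,0,0,3.7,41],[9,82,53,0,0,3.7,41],[9,82,53,0,0,3.7,41]]]'
python3 - <<'E'
from m import *
t=snap('top','t2.png'); s=snap('side','s2.png')
big=np.hstack([cv2.resize(t['frame'][150:270,290:430],None,fx=2.8,fy=2.8,interpolation=2),cv2.resize(s['frame'][200:320,290:430],None,fx=2.8,fy=2.8,interpolation=2)])
cv2.imwrite('pics/c2.png',big[:,:,::-1])
E
```

```text
clock: 2.7
tcp_pos: [0.6439, -0.1147, 0.2053]
orientation: [-0.001, 0.981, 0.194, -0.001]
ft_force: [-0.4, -0.3, 0.4]
finger_gap: 0.0414
```

View pics/c2.png

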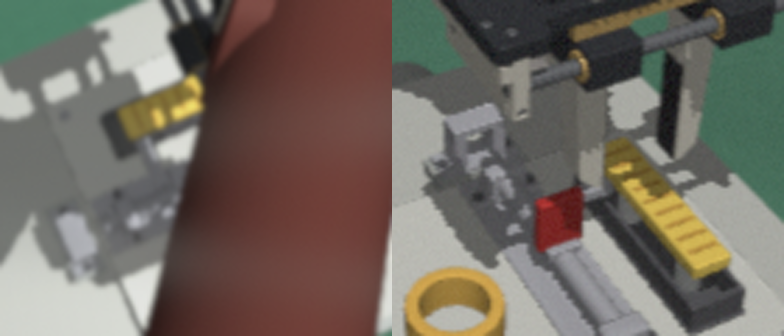

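```bash
python3 - <<'E'
from m import *
s=robot.get_image('side'); o=robot.observe()
R=Ro.from_quat(o['orientation'],scalar_first=True).as_matrix(); p=o['tcp_pos'];print(p,R[:,0],o['finger_gap'])
Rc=Ro.from_quat(s['rotation'],scalar_first=True).as_matrix()
def pr(w):
    c=Rc.T@(w-s['xyz']);return np.array([s['cx']-s['fx']*c[0]/c[2],s['cy']+s['fy']*c[1]/c[2]])
for sg in(-1,1):
  for y in (-7.5,7.5):
    print(sg,y,[((pr(p+R@np.array([sg*d,y,0])/1000)-[290,200])*2.8+[392,0]).round() for d in(20.5,38)])
cr=cv2.resize(s['frame'][200:320,310:430],(600,600),interpolation=2);cv2.imwrite('pics/c3.png',cr[:,:,::-1])
for sg in(-1,1):
  for y in (-7.5,7.5):
    print(sg,y,[((pr(p+R@np.array([sg*d,y,0])/1000)-[310,200])*5).round() for d in(20.5,38)])
E
```

```text
[ 0.6452 -0.1149  0.2077] [0.9248 0.3803 0.0032] 0.0410093469524972
-1 -7.5 [array([590., 163.]), array([560., 173.])]
-1 7.5 [array([605., 180.]), array([575., 191.])]
1 -7.5 [array([657., 139.]), array([685., 130.])]
1 7.5 [array([673., 156.]), array([701., 146.])]
-1 -7.5 [array([253., 291.]), array([200., 309.])]
-1 7.5 [array([280., 322.]), array([226., 341.])]
1 -7.5 [array([373., 249.]), array([423., 232.])]
1 7.5 [array([401., 279.]), array([451., 261.])]
```

View pics/c3.png

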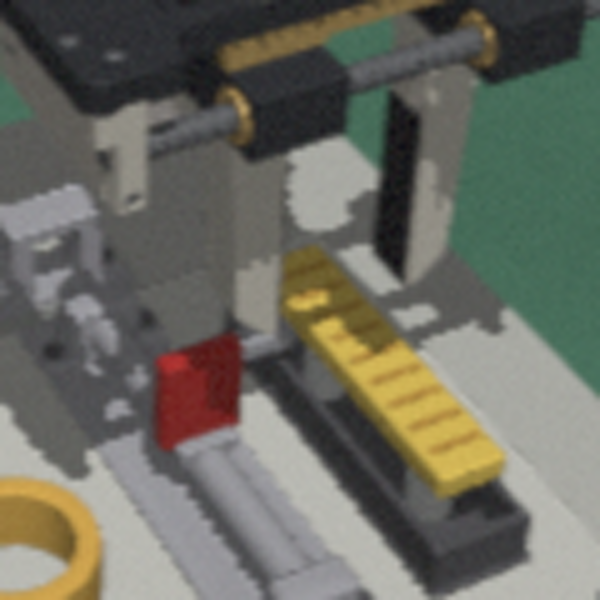

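```bash
python3 - <<'E'
from m import *
s=robot.get_image('side'); o=robot.observe()
R=Ro.from_quat(o['orientation'],scalar_first=True).as_matrix(); p=o['tcp_pos'];print(p)
for n,z,cs in(('tab near-top edge',.178,((157,372),(238,352))),('tab far-top edge',.178,((155,358),(238,335))),('tab bottom',.142,((165,450),(238,428))),('pad far end',.16,((282,265),(318,245))),('pad near end',.16,((440,483),(503,460)))):
  for c in cs:
    w=onz(s,310+c[0]/5,200+c[1]/5,z); print(n,w*1000,'in tool',(R.T@(w-p)*1000).round(1))
E
```

```text
[ 0.6451 -0.1151  0.2077]
tab near-top edge [ 595.6168 -116.6738  178.    ] in tool [-46.5 -17.4  29.6]
tab near-top edge [ 620.7638 -109.9034  178.    ] in tool [-20.6 -14.1  29.7]
tab far-top edge [ 595.6025 -110.6029  178.    ] in tool [-44.2 -23.   29.6]
tab far-top edge [ 621.7042 -102.4446  178.    ] in tool [-16.9 -20.6  29.7]
tab bottom [ 598.884  -114.1973  142.    ] in tool [-42.6 -18.5  65.6]
tab bottom [ 622.5933 -106.4369  142.    ] in tool [-17.7 -16.6  65.7]
pad far end [643.3972 -50.9223 160.    ] in tool [ 22.7 -60.   47.7]
pad far end [656.6865 -41.8404 160.    ] in tool [ 38.4 -63.4  47.8]
pad near end [ 675.7772 -150.9241  160.    ] in tool [14.6 44.8 47.8]
pad near end [ 696.1483 -143.1592  160.    ] in tool [36.4 45.3 47.9]
```

```bash
python3 -m pendant '[[[-1,0,0,0,0,0,44],[-1,0,15,0,0,0,44],[-1,0,29,0,0,0,44],[-1,0,42,0,0,0,44],[-1,0,42,0,0,0,44]]]'; python3 -m pendant '[[[0,0,2,0,0,0,44],[0,0,4,0,0,0,44],[0,0,6,0,0,0,44],[0,0,8,0,0,0,44],[0,0,8,0,0,0,44]]]'
python3 - <<'E'
from m import *
s=robot.get_image('side'); o=robot.observe();print(o['tcp_pos'],o['ft_force'])
cr=cv2.resize(s['frame'][200:320,310:430],(600,600),interpolation=2);cv2.imwrite('pics/c4.png',cr[:,:,::-1])
E
```

```text
clock: 3.4
tcp_pos: [0.6422, -0.1159, 0.1616]
orientation: [-0.001, 0.981, 0.193, -0.002]
ft_force: [0.1, 0.7, 0.9]
finger_gap: 0.0439
clock: 3.9
tcp_pos: [0.6435, -0.1164, 0.1567]
orientation: [0.0, 0.981, 0.193, 0.001]
ft_force: [-2.7, 0.3, 5.4]
finger_gap: 0.0441
[ 0.6435 -0.1165  0.1569] [-2.      0.4933  5.7621]
```

View pics/c4.png

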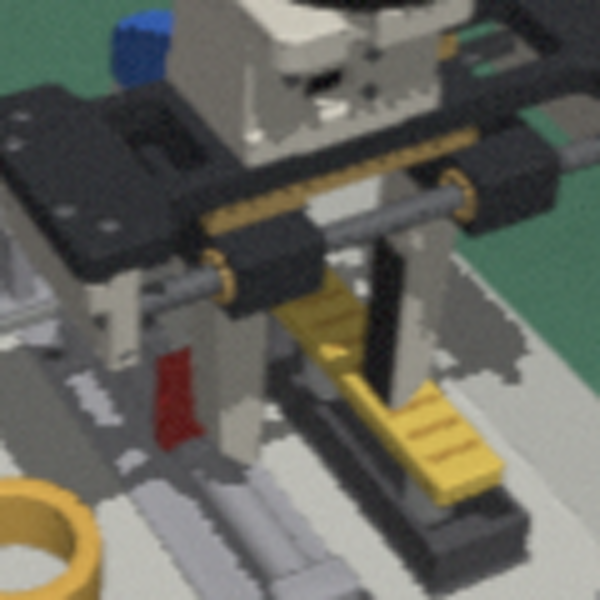

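```bash
python3 -m pendant '[[[0,0,0,0,0,0,52],[0,0,2,0,0,0,52],[0,0,3,0,0,0,52],[0,0,5,0,0,0,52],[0,0,5,0,0,0,52]]]'
python3 - <<'E'
from m import *
s=robot.get_image('side'); o=robot.observe();print(o['tcp_pos'],o['ft_force'])
cr=cv2.resize(s['frame'][200:320,310:430],(600,600),interpolation=2);cv2.imwrite('pics/c5.png',cr[:,:,::-1])
E
```

```text
clock: 4.45
tcp_pos: [0.6414, -0.1177, 0.1517]
orientation: [0.0, 0.981, 0.192, -0.002]
ft_force: [-6.4, 0.5, 8.5]
finger_gap: 0.0518
[ 0.6414 -0.1177  0.1519] [-5.5783  0.0041  7.8684]
```

View pics/c5.png

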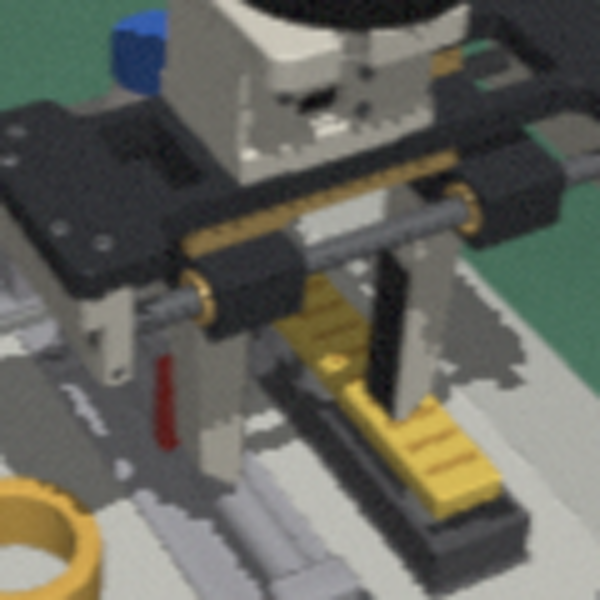

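```bash
python3 -m pendant '[[[0,-3,0,0,0,0,52],[0,-6,0,0,0,0,52],[0,-9,0,0,0,0,52],[0,-12,0,0,0,0,52],[0,-15,0,0,0,0,52]]]';python3 -m pendant '[[[0,-3,0,0,0,0,52],[0,-6,0,0,0,0,52],[0,-9,0,0,0,0,52],[0,-12,0,0,0,0,52],[0,-15,0,0,0,0,52]]]'
```

```text
clock: 5.0
tcp_pos: [0.6407, -0.1082, 0.154]
orientation: [0.005, 0.982, 0.191, 0.004]
ft_force: [2.4, -7.7, 6.2]
finger_gap: 0.0521
clock: 5.5
tcp_pos: [0.6357, -0.0959, 0.154]
orientation: [0.006, 0.982, 0.191, 0.005]
ft_force: [2.4, -8.0, 5.6]
finger_gap: 0.0516
```

```bash
python3 -m pendant '[[[0,-2,2,0,0,0,52],[0,-4,2,0,0,0,52],[0,-6,2,0,0,0,52],[0,-8,2,0,0,0,52],[0,-10,2,0,0,0,52]]]';python3 -m pendant '[[[0,-2,0,0,0,0,52],[0,-4,0,0,0,0,52],[0,-5,0,0,0,0,52],[0,-6,0,0,0,0,52],[0,-6,0,0,0,0,52]]]'
python3 - <<'E'
from m import *
s=robot.get_image('side'); o=robot.observe();print(o['tcp_pos'],o['ft_force'])
cr=cv2.resize(s['frame'][200:320,310:430],(600,600),interpolation=2);cv2.imwrite('pics/c6.png',cr[:,:,::-1])
E
```

```text
clock: 6.0
tcp_pos: [0.6324, -0.0871, 0.1526]
orientation: [0.007, 0.982, 0.191, 0.005]
ft_force: [1.7, -8.1, 7.0]
finger_gap: 0.0519
clock: 6.5
tcp_pos: [0.63, -0.0813, 0.1525]
orientation: [0.007, 0.982, 0.191, 0.005]
ft_force: [2.7, -7.5, 7.8]
finger_gap: 0.0521
[ 0.63   -0.0813  0.1525] [ 1.8676 -6.9864  7.1961]
```

View pics/c6.png

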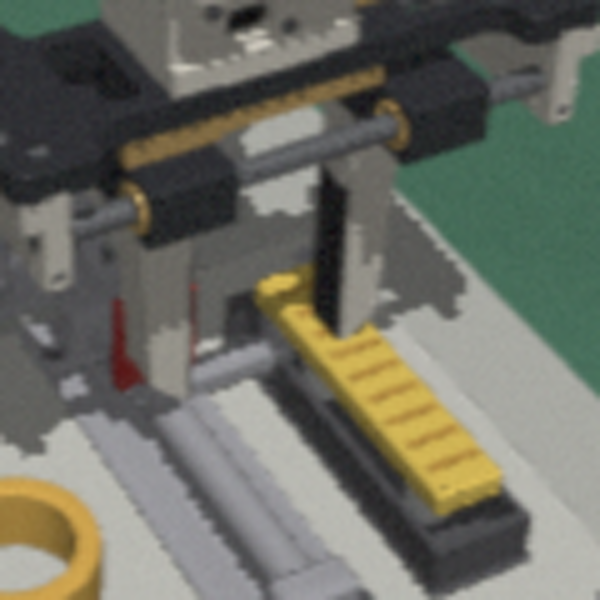

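The tab (near crop 110–195, 300–385) moves with the finger and the pad is still held down. There is no end-stop force yet, so I'll keep pushing.

```bash
python3 -m pendant '[[[0,-1,0,0,0,0,52],[0,-2,0,0,0,0,52],[0,-3,0,0,0,0,52],[0,-4,0,0,0,0,52],[0,-4,0,0,0,0,52]]]';python3 -m pendant '[[[0,-1,0,0,0,0,52],[0,-2,0,0,0,0,52],[0,-3,0,0,0,0,52],[0,-3,0,0,0,0,52]]]'
```

```text
clock: 7.05
tcp_pos: [0.6296, -0.0804, 0.1527]
orientation: [0.009, 0.982, 0.19, 0.006]
ft_force: [4.3, -11.3, 6.0]
finger_gap: 0.0524
clock: 7.45
tcp_pos: [0.6296, -0.0804, 0.1528]
orientation: [0.011, 0.982, 0.19, 0.007]
ft_force: [6.1, -14.6, 2.8]
finger_gap: 0.0518
```

```bash
python3 -m pendant '[[[0,3,0,0,0,0,52],[0,6,0,0,0,0,52],[0,9,0,0,0,0,52],[0,12,0,0,0,0,52],[0,12,0,0,0,0,52]]]';python3 -m pendant '[[[0,1,-4,0,0,0,52],[0,1,-8,0,0,0,52],[0,1,-14,0,0,0,52],[0,1,-30,0,0,0,52],[0,1,-60,0,0,0,52]]]'
python3 -m pendant '[[[0,-10,-30,0,0,0,52],[0,-50,-40,0,0,0,52],[0,-95,-40,0,0,0,52],[0,-140,-40,0,0,0,52],[0,-180,-40,0,0,0,52]]]'
python3 -m pendant '[[[0,-45,0,0,0,0,52],[0,-90,0,0,0,0,52],[0,-135,0,0,0,0,52],[0,-135,0,0,0,0,52],[0,-135,0,0,0,0,52]]]'
python3 - <<'E'
from m import *
t=snap('top','t7.png'); s=snap('side','s7.png'); o=robot.observe();print(o['tcp_pos'],o['ft_force'])
big=np.hstack([cv2.resize(t['frame'][150:270,290:430],None,fx=2.8,fy=2.8,interpolation=2),cv2.resize(s['frame'][230:350,290:430],None,fx=2.8,fy=2.8,interpolation=2)])
cv2.imwrite('pics/c7.png',big[:,:,::-1])
m=cv2.absdiff(t['frame'],cv2.imread('pics/t1.png')[:,:,::-1]).max(2)
for im,c,z in((t,(359,183),.16),(s,(386,274),.16)):
    b=blob(cv2.morphologyEx(mask(im,(18,90,80),(38,255,255)),cv2.MORPH_CLOSE,np.ones((5,5))),c)
    p=cv2.findContours(b,0,cv2.CHAIN_APPROX_NONE)[0][0][:,0]
    print('pad',cv2.minAreaRect(np.array([onz(im,*q,z)[:2]*1000 for q in p],np.float32)))
for im,c in((t,(355,216)),(s,(335,265))):
    b=blob(mask(im,(0,110,60),(10,255,255)),c);p=cv2.findContours(b,0,cv2.CHAIN_APPROX_NONE)[0][0][:,0]
    print('tab',cv2.minAreaRect(np.array([onz(im,*q,.178)[:2]*1000 for q in p],np.float32)))
E
```

```text
clock: 7.95
tcp_pos: [0.6298, -0.0806, 0.1513]
orientation: [0.002, 0.981, 0.192, 0.003]
ft_force: [-1.0, -0.9, 8.1]
finger_gap: 0.0519
clock: 8.45
tcp_pos: [0.626, -0.079, 0.2065]
orientation: [-0.001, 0.981, 0.193, -0.003]
ft_force: [0.5, -0.4, -0.3]
finger_gap: 0.0525
clock: 8.95
tcp_pos: [0.5584, 0.0899, 0.2484]
orientation: [-0.001, 0.981, 0.194, -0.001]
ft_force: [1.8, 0.6, 0.0]
finger_gap: 0.0521
clock: 9.45
tcp_pos: [0.5078, 0.2136, 0.2482]
orientation: [0.0, 0.981, 0.195, -0.001]
ft_force: [0.6, 0.1, 0.8]
finger_gap: 0.0524
[0.5091 0.2107 0.2485] [ 0.4458 -1.0284  0.6033]
pad ((666.1710815429688, -93.94149780273438), (25.16128158569336, 112.18522644042969), 21.892742156982422)
pad ((664.796875, -98.52562713623047), (27.7802791595459, 115.0778579711914), 22.421384811401367)
tab ((597.0357055664062, -77.7223129272461), (24.361082077026367, 7.834532260894775), 24.416393280029297)
tab ((595.2276000976562, -97.48994445800781), (50.70114517211914, 23.12356948852539), 81.49592590332031)
```

View pics/c7.png

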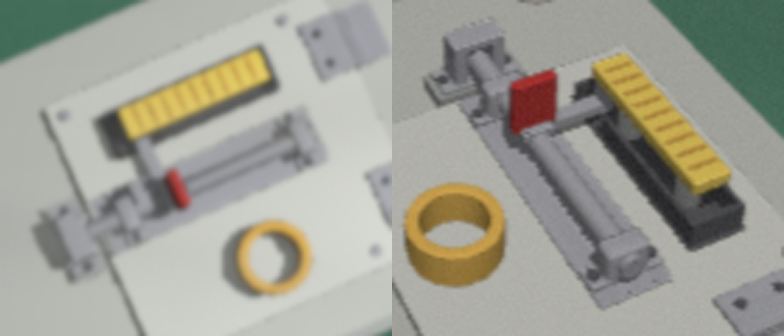

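The pad is back up at its original pixels. The tab is 41 mm ahead of the pad's centre, so the bolt is home. I'll check the loose items, then hand in.

```bash
python3 - <<'E'
from m import *
for f in('s0.png','s7.png'):
    f={'s0.png':'side0.png'}.get(f,f); im={'frame':cv2.imread('pics/'+f)[:,:,::-1].copy()}
    for c,k in(((341,210),((100,120,60),(125,255,255))),((429,464),((0,150,80),(8,255,255))),((312,313),((20,120,90),(35,255,255)))):
        print(f,cv2.moments(blob(mask(im,*k),c),True)['m10']/blob(mask(im,*k),c).sum(),end=' ')
a,b=[cv2.imread('pics/'+f) for f in('side0.png','s7.png')]
print('hex diff',cv2.absdiff(a,b)[228:258,258:280].max(),'hatch edge',cv2.absdiff(a,b)[330:400,330:380].max())
robot.close_job()
E
```

```text
side0.png 341.0147058823529 side0.png 429.02313354363827 side0.png 312.31161137440756 s7.png 341.1033210332103 s7.png 428.99055613851 s7.png 312.1804245283019 hex diff 9 hatch edge 93
the job is handed in; nothing more can be done
```

The hatch is bolted and the job is handed in, at about 9.5 s of the 32 s allowed. I pressed the yellow pad down with one fingertip and held it there while the other pushed the red tab. I pushed until the bolt stopped moving and the push force rose from about 8 N to 16 N. I then backed off the tab, let the pad spring up and moved the hand clear.

**Last checks**
- **Bolt:** the tab moved about 30 mm and sits about 41 mm ahead of the pad's centre. Within measuring error that is fully home (40 mm).
- **Catch:** the pad is back at the same pixels as before the job, in both cameras. I saw no sign of it held down.
- **Loose items:** in the side view the glue pot, spray bottle and tape roll are within about 0.15 px sideways of where they started. The area around the hex bolt is unchanged.
- **Catch depth during the push:** pushing tilted the hand, so the pad rose to about 6–7 mm pressed at times. That is above the 5 mm needed to free the bolt. The vertical force dipped to about 3 N at the end stop, at which point the bolt was already home.
- **One check disagreed:** a before/after comparison of the side picture near the hatch's hinge edge showed a change of up to 93 grey levels. I think it is the tail of the bolt rod, which moved, because the hatch looks unchanged and shut in the final picture. I did not track it down before handing in.

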